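Click the food box lid shut all round, vent left open

TASK

The lid of the biscuit box has popped up all round: press its two long and two short rim sections down with the fingertips until each has clicked fully shut, level with the lid's corners. Leave the round vent plug in the middle of the lid up. Do not pick up, tip or shove the box away from its place, and leave the tub, the spice jar and the fork beside it alone.

Things in the scene. Friction and masses are not known exactly. Their poses are not given: they have to be found in the camera images.
- food_box: Loose clear plastic food box with biscuits in it and a white snap-fit lid, 150 x 200 x 86 mm over all, 0.7 to 1.3 kg; origin at the centre of its underside, z up, long side along its own y, x points away from the robot (turned up to 0.45 rad). The rim of the lid is four separate straight sections between four fixed corner blocks, 26 mm square, whose tops are 78 mm above the origin; the lid's fixed middle panel (94 x 144 mm) is at 75 mm and has the vent plug at its centre.
- rim_front (a joint): Snap-fit rim section on the long side that faces the robot (-x side of the box frame), 26 x 142 mm: 0 = popped up, its flat top 8 mm above the corner blocks; 0.008 m = clicked shut, its top level with them. It slides straight down. All four start popped up. It resists with about 6 N at first and less as it goes down; once pressed 5 mm or more it snaps the rest of the way by itself and stays down (about 4.5 N hold it); let go of before that it springs back up.
- rim_front_top (a point): Centre of that section's flat top, at (-62, 0) mm in the box frame's x, y; moves down with it (86 mm above the box origin popped up, 78 mm shut).
- rim_back (a joint): Snap-fit rim section on the long far side (+x side of the box frame), 26 x 142 mm: 0 = popped up, its flat top 8 mm above the corner blocks; 0.008 m = clicked shut, its top level with them. It slides straight down. All four start popped up. It resists with about 6 N at first and less as it goes down; once pressed 5 mm or more it snaps the rest of the way by itself and stays down (about 4.5 N hold it); let go of before that it springs back up.
- rim_back_top (a point): Centre of that section's flat top, at (62, 0) mm in the box frame's x, y; moves down with it (86 mm above the box origin popped up, 78 mm shut).
- rim_left (a joint): Snap-fit rim section on the short left side (+y side of the box frame), 92 x 26 mm: 0 = popped up, its flat top 8 mm above the corner blocks; 0.008 m = clicked shut, its top level with them. It slides straight down. All four start popped up. It resists with about 6 N at first and less as it goes down; once pressed 5 mm or more it snaps the rest of the way by itself and stays down (about 4.5 N hold it); let go of before that it springs back up.
- rim_left_top (a point): Centre of that section's flat top, at (0, 87) mm in the box frame's x, y; moves down with it (86 mm above the box origin popped up, 78 mm shut).
- rim_right (a joint): Snap-fit rim section on the short right side (-y side of the box frame), 92 x 26 mm: 0 = popped up, its flat top 8 mm above the corner blocks; 0.008 m = clicked shut, its top level with them. It slides straight down. All four start popped up. It resists with about 6 N at first and less as it goes down; once pressed 5 mm or more it snaps the rest of the way by itself and stays down (about 4.5 N hold it); let go of before that it springs back up.
- rim_right_top (a point): Centre of that section's flat top, at (0, -87) mm in the box frame's x, y; moves down with it (86 mm above the box origin popped up, 78 mm shut).
- vent (a joint): Round grey vent plug in the middle of the lid, 24 mm across: 0 = up (open; how it starts and must stay), 0.004 m = pushed shut. It gives way at about 3 N and snaps down past 2.5 mm.
- vent_top (a point): Centre of the vent plug's top, on the box's axis, 81 mm above the box origin when up (6 mm above the middle panel).
- yogurt: Loose bystander: small white yogurt tub with foil lid, 72 x 71 x 71 mm, on the worktop at the left of the box (about 190 mm from the box's centre, 55 mm clear of the box); origin at the centre of its underside.
- spice: Loose bystander: spice jar, 44 mm across, 99 mm high, at the right of the box (about 190 mm from the box's centre, 65 mm clear of it); origin at the centre of its underside.
- fork: Loose bystander: metal fork, 193 x 26 x 15 mm, lying farther to the right on the worktop; origin at the centre of its underside.

How it is judged:
By the outcome, as a careful person would: the job done as asked, in the order asked, and still so for the second after the job is handed in, with the robot touching nothing.
It also fails if it takes over 48 s, if anything falls off the work surface, if the arm or the gripper's body presses on something with over 40 N, if the wrist force passes 120 N, or if a joint passes its speed limit or range.

ROBOT

A 6-joint arm with a two-finger parallel gripper is mounted at the origin on a cart in front of the work surface, level with it; the furniture and walls round the work are solid. World frame = base frame: x ahead of the robot, y to its left, z up, the work surface at z = 0. Lengths are in m, angles in degrees, forces in N, time in s.
With the tool pointing down it reaches from about 0.325 to 0.925 m from the base axis. Payload 3.1 kg.
Tool frame: the origin (TCP) lies where the fingers leave the gripper's body, on its centre line; the fingertips stand 73 mm ahead of it and the grasp point (between the pads) lies 54 mm ahead of it; z points along the fingers, x is the direction in which the jaws open and shut, and the axes are right-handed (so a half turn about z gives the same grasp; the last joint's range is limited). The gripper opens to 85 mm and grips with 20 to 120 N. Pads are 22 mm wide; open, the fingers measure 114 mm over their backs; the gripper's body (76 mm by 85 mm) begins 54 mm behind the grasp point. The pads swing forward as they close: fully open they stand 13 mm farther back than shut.
Start: joints at [-73.522, 12.427, 92.441, -0, 75.132, -6.429], TCP at [0.243, -0.576, 0.304] pointing down, gripper open.
Joint ranges: [-157.48, 157.48], [-44.54, 120.13], [17.64, 146.25], [-64.5, 244.5], [7.68, 150.69], [-147.95, 147.95]. Speed limits (degrees/s): [159.86, 159.86, 180, 180, 180, 180].

INTERFACE

Orientations are given as a 3x3 rotation matrix whose columns are the frame's x, y, z axes.
In Python, from cell import ctrl gives the robot as it stands.
- The arm moves only by the shell command python3 -m inch 'ROWS'. ROWS is JSON, a list of rows, each a list of 3 entries, a list of its own where there are three numbers: the gripper command: -1 is shut, 1 is fully open, values between are in proportion, then the shift along the tool's x, y, z as a fraction of full scale, then the turn, a rotation vector about the tool's x, y, z as a fraction of full scale. A call has 1 to 20 rows; each row is the pose to reach, as a shift and turn from the pose measured when the call began, along the tool's axes at that moment; what a row does not reach only later rows make up. Full scale, the value 1, is 0.3 m for a shift and 60 degrees for a turn. A row lasts 1/10 s, in which the tool goes at most 50 mm and 8.59 degrees, less where a joint would pass 70% of its speed; a pose out of reach is approached as far as the arm can. A call with a number of a shift or a turn outside -1 to 1 is refused whole. A call with a gripper value outside its range is refused whole. The fingers move at their own pace and stop on an object; the grip force is fixed at half the most. Time passes only in rows, so rows that repeat a pose let the fingers close. It gives the time, the measured TCP pose, the force and the opening at its end, in the units of the state.
- ctrl.state(): the state, without advancing time (a new reading comes with each control period).
- ctrl.camera(name): name is "scene" or "top" or "wrist"; returns the picture (480x640x3 uint8, red, green, blue); there is no depth.
- ctrl.get_calibration(name): a dict with "camera_matrix" (3x3 intrinsics, pixels), "dist" ([k1, k2, p1, p2, k3] as OpenCV has them; the pictures are not rectified), "rvec" (rotation vector, rad) and "tvec" (3), from world to camera coordinates, as OpenCV has them. Camera axes: x right, y down, z forward; pixel columns grow to the right and rows downward; lengths in m; the calibration is good to about 2 mm. A picture is of the moment at which its call begins: read the wrist's pose just before it. get_calibration takes no time and is no camera call; for the wrist camera it gives the pose at the moment of the call.
- ctrl.sign_off(): hands the job in, once; it reports no verdict.
The state is a dict: "t": time; "joint_pos": joint angles; "qvel": joint speeds; "joint_torque": joint torques, N m; "tool_pos": TCP position; "orientation": TCP orientation; "force": force on the tool from outside, world axes, zero at the start; "wrist_torque": the same for the moment, N m; "width": finger opening in m.
Only numpy, scipy, OpenCV 4.12 (cv2) and the standard library are available. Lean on these libraries where they do the work, as an engineer would, in place of code of your own. Each camera call takes 0.05 s, during which the arm holds its last target. There are 200 camera calls.

## Working session

There is one attempt and no reset: what is moved stays moved. The work goes in short steps, Python scripts to look and compute and a shell command to move; the robot and the scene stay as the last step left them, time stands still between calls to the robot, and variables do not carry over. Pictures are saved under pics/ and viewed, about 8 in all and at most 12, crops included, and the job is handed in when it is done.

```bash
mkdir -p pics; ls
python3 - <<'E'
from cell import ctrl
import cv2
s=ctrl.state();print(s)
for n in("top","scene"):
    cv2.imwrite(f"pics/{n}0.png",ctrl.camera(n)[:,:,::-1])
    print(ctrl.get_calibration(n))
E
```

```text
pics
{'t': 0.0, 'joint_pos': array([-7.35209159e+01,  1.24791063e+01,  9.25285995e+01, -1.76437265e-03,
        7.51323546e+01, -6.42907076e+00]), 'qvel': array([-0.06300598, -0.00060575, -0.00523832,  0.04283526,  0.05845499,
       -0.04164049]), 'joint_torque': array([-8.85388836e-04, -3.96853065e+01, -3.03853261e+01, -2.80234826e-04,
        9.89559368e-03,  5.98329535e-06]), 'tool_pos': array([ 0.24310995, -0.57508162,  0.30254153]), 'orientation': array([[ 3.89261492e-01, -9.21127011e-01, -7.21964008e-04],
       [-9.21124082e-01, -3.89262085e-01,  2.33565743e-03],
       [-2.43247037e-03, -2.44163064e-04, -9.99997012e-01]]), 'force': array([-0.05058348,  0.51279319, -0.71942668]), 'wrist_torque': array([ 0.0563718 , -0.00169226,  0.00557712]), 'width': 0.08559510597189222}
{'camera_matrix': array([[596.3109972 ,   0.        , 325.02199029],
       [  0.        , 596.3109972 , 235.82612491],
       [  0.        ,   0.        ,   1.        ]]), 'dist': array([-0.00692134,  0.        ,  0.        ,  0.        ,  0.        ]), 'rvec': array([ 2.1075525 , -2.10487182,  0.23360686]), 'tvec': array([-0.05544955,  0.52738793,  1.26989747])}
{'camera_matrix': array([[456.64031068,   0.        , 322.36615625],
       [  0.        , 456.64031068, 246.05770652],
       [  0.        ,   0.        ,   1.        ]]), 'dist': array([0.00315899, 0.        , 0.        , 0.        , 0.        ]), 'rvec': array([ 0.86454395, -2.43630193,  1.1651326 ]), 'tvec': array([0.39892545, 0.29429095, 0.74719337])}
```

View pics/top0.png

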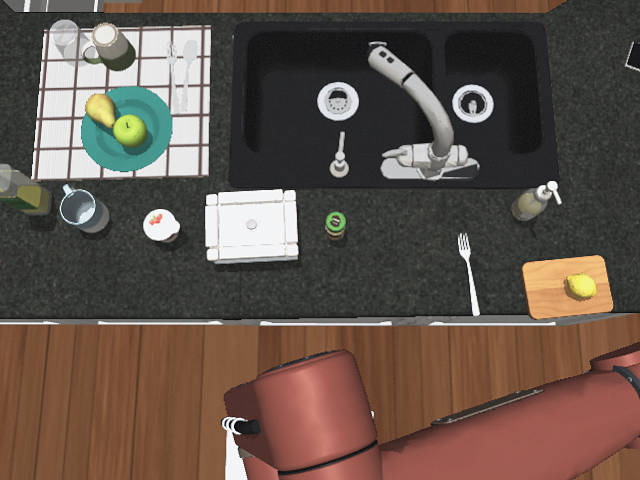

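View pics/scene0.png

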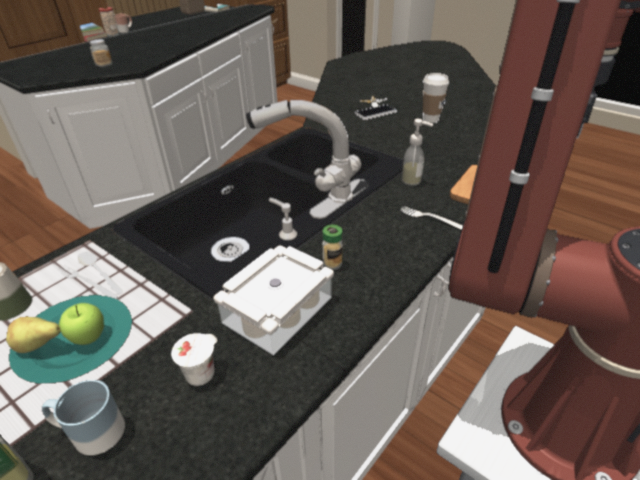

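The top view shows the box at about (252,226), the tub at (161,226), the jar at (336,225), and the faucet at (430,150). I'll enlarge the box.

Run:
```python
import cv2
a=cv2.imread("pics/top0.png")[180:273,192:312]
cv2.imwrite("pics/crop.png",cv2.resize(a,None,fx=6,fy=6,interpolation=cv2.INTER_CUBIC))
```

```text
(no output)
```

View pics/crop.png

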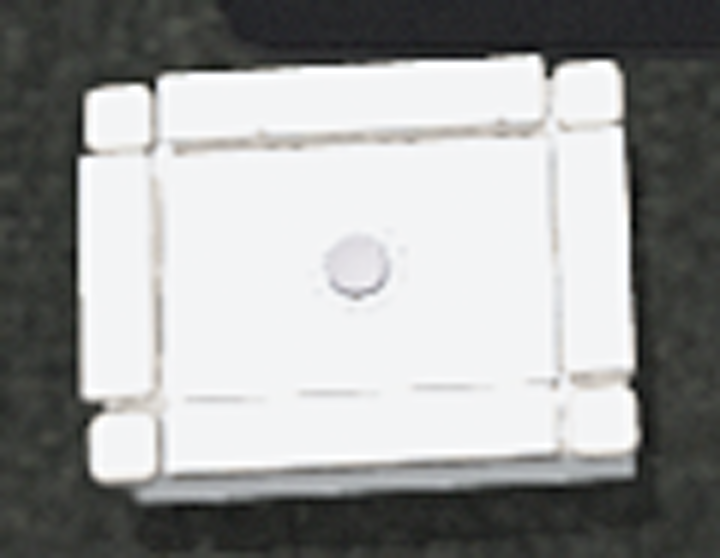

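The crop shows the block centres at TL(118,118), TR(588,94), BR(601,420) and BL(123,447), with the vent at (358,265).

```bash
cat > h.py <<'E'
import numpy as np,cv2
from cell import ctrl
def ray(name,px,z,cal=None):
    c=cal or ctrl.get_calibration(name)
    R=cv2.Rodrigues(c["rvec"])[0];o=-R.T@c["tvec"]
    u=cv2.undistortPoints(np.array(px,float).reshape(-1,1,2),c["camera_matrix"],c["dist"]).reshape(-1,2)
    d=np.c_[u,np.ones(len(u))]@R
    return o+d*((z-o[2])/d[:,2])[:,None]
def fitbox(w,b=np.array([[62,87],[62,-87],[-62,-87],[-62,87]])/1e3):
    wc=w[:,:2]-w[:,:2].mean(0);bc=b-b.mean(0)
    a=np.arctan2((bc[:,0]*wc[:,1]-bc[:,1]*wc[:,0]).sum(),(bc*wc).sum())
    R=np.array([[np.cos(a),-np.sin(a)],[np.sin(a),np.cos(a)]])
    c=w[:,:2].mean(0)-R@b.mean(0)
    return c,a,((b@R.T+c)-w[:,:2])
E
python3 - <<'E'
from h import *
f=lambda p:(np.array(p,float)+.5)/6-.5+[192,180]
w=ray("top",f([[118,118],[588,94],[601,420],[123,447]]),.078)
c,a,r=fitbox(w);print(c,np.degrees(a),(r*1e3).round(1))
print("vent",ray("top",f([[358,265]]),.081))
print("tub,jar",ray("top",[[159,219],[335,220]],[.071,.099][0]))
E
```

```text
[0.54888466 0.10787668] 3.2150728456278324 [[-0.1 -0.1]
 [ 0.2  0.2]
 [-0.3 -0.3]
 [ 0.2  0.1]]
vent [[0.54930735 0.10739341 0.081     ]]
tub,jar [[ 0.56229988  0.31368474  0.071     ]
 [ 0.56058524 -0.07685277  0.071     ]]
```

```bash
python3 -m inch '[[-1,[-0.885,-0.815,0],[0,0,0]],[-1,[-0.885,-0.815,0],[0,0,0]],[-1,[-0.885,-0.815,0],[0,0,0]],[-1,[-0.885,-0.815,0],[0,0,0]],[-1,[-0.885,-0.815,0],[0,0,0]],[-1,[-0.885,-0.815,0],[0,0,0]],[-1,[-0.885,-0.815,0],[0,0,0]],[-1,[-0.885,-0.815,0],[0,0,0]],[-1,[-0.885,-0.815,0],[0,0,0]],[-1,[-0.885,-0.815,0],[0,0,0]]]'
cat >> h.py <<'E'
C=np.array([.5489,.1077]);A=np.radians(3.2)
def go(bx,by,z):
    """shift (fractions) & turn to put TCP over box point at world z, tool down, tool x along -box y"""
    s=ctrl.state();O=s["orientation"]
    Rb=np.array([[np.cos(A),-np.sin(A)],[np.sin(A),np.cos(A)]])
    p=np.r_[C+Rb@[bx,by],z]
    x=np.r_[Rb@[0,-1],0];zz=np.array([0,0,-1.]);T=np.c_[x,np.cross(zz,x),zz]
    print("t",s["t"],"pos",s["tool_pos"].round(4),"F",s["force"].round(1),"w",round(s["width"],3),"j",s["joint_pos"].round(0))
    print("shift",(O.T@(p-s["tool_pos"])/.3).round(4),"turn",(cv2.Rodrigues(O.T@T)[0].ravel()/np.radians(60)).round(4))
E
python3 -c "
from h import *
go(-.062,0,.22)"
```

```text
t: 1.1
tool_pos: [0.3649, -0.2361, 0.3033]
orientation: [[0.389, -0.921, -0.001], [-0.921, -0.389, 0.001], [-0.001, 0.0, -1.0]]
force: [-0.1, -0.7, 0.3]
width: -0.0002
t 1.1 pos [ 0.3649 -0.2361  0.3033] F [-0.1 -0.7  0.3] w -0.0 j [-42. -12. 117.   0.  75.  25.]
shift [-0.886  -0.8168  0.2786] turn [0.0006 0.0012 0.3287]
```

```bash
python3 -m inch '[[-1,[-0.886,-0.817,0.279],[0,0,0.329]],[-1,[-0.886,-0.817,0.279],[0,0,0.329]],[-1,[-0.886,-0.817,0.279],[0,0,0.329]],[-1,[-0.886,-0.817,0.279],[0,0,0.329]],[-1,[-0.886,-0.817,0.279],[0,0,0.329]],[-1,[-0.886,-0.817,0.279],[0,0,0.329]],[-1,[-0.886,-0.817,0.279],[0,0,0.329]],[-1,[-0.886,-0.817,0.279],[0,0,0.329]],[-1,[-0.886,-0.817,0.279],[0,0,0.329]],[-1,[-0.886,-0.817,0.279],[0,0,0.329]],[-1,[-0.886,-0.817,0.279],[0,0,0.329]]]'
python3 -c "
from h import *
go(-.062,0,.169)
cv2.imwrite('pics/w1.png',ctrl.camera('wrist')[:,:,::-1])"
```

```text
t: 2.2
tool_pos: [0.4874, 0.1025, 0.2199]
orientation: [[0.053, -0.999, -0.001], [-0.999, -0.053, 0.0], [-0.001, 0.001, -1.0]]
force: [-0.0, -1.0, -0.2]
width: -0.0001
t 2.2 pos [0.4874 0.1025 0.2199] F [-0.  -1.  -0.2] w -0.0 j [  4.   2. 113.   0.  64.  91.]
shift [-0.0058  0.0009  0.1695] turn [ 0.0011  0.0005 -0.0025]
```

View pics/w1.png

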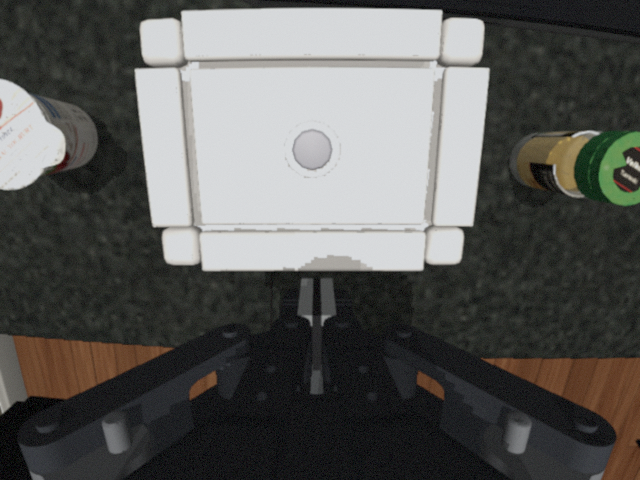

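The wrist picture shows the box's block centres at (163,42), (462,42), (444,245) and (182,246). The fingertips are at (317,285), just this side of the front rim. I'll cross-check the box pose from these.

```bash
python3 -c "
from h import *
w=ray('wrist',[[163,42],[462,42],[444,245],[182,246]],.078)
c,a,r=fitbox(w);print(c,np.degrees(a),(r*1e3).round(1))
print(ray('wrist',[[312,149]],.081), ray('wrist',[[317,282]],.147))
go(-.062,0,.165)"
```

```text
[0.55068521 0.10910424] 3.1030194865120344 [[ 1.4  2.2]
 [ 1.9 -1.9]
 [-1.8 -2.1]
 [-1.5  1.8]]
[[0.55076219 0.10938921 0.081     ]] [[0.49443005 0.10345639 0.147     ]]
t 2.25 pos [0.4873 0.1025 0.22  ] F [-0.   0.2 -0.5] w 0.0 j [  4.   2. 113.   0.  64.  91.]
shift [-0.0058  0.0007  0.1835] turn [ 0.0007  0.0006 -0.0028]
```

```bash
sed -i 's/^C=.*/C=np.array([.5497,.1083]);A=np.radians(3.2)/' h.py
python3 -m inch '[[-1,[-0.008,-0.002,0.1],[0,0,0]],[-1,[-0.008,-0.002,0.19],[0,0,0]],[-1,[-0.008,-0.002,0.19],[0,0,0]],[-1,[-0.008,-0.002,0.195],[0,0,0]],[-1,[-0.008,-0.002,0.2],[0,0,0]],[-1,[-0.008,-0.002,0.205],[0,0,0]],[-1,[-0.008,-0.002,0.21],[0,0,0]],[-1,[-0.008,-0.002,0.21],[0,0,0]]]'
```

```text
t: 3.05
tool_pos: [0.4887, 0.1049, 0.1585]
orientation: [[0.053, -0.999, 0.001], [-0.999, -0.053, 0.0], [-0.0, -0.001, -1.0]]
force: [-1.0, -1.1, 6.5]
width: 0.0001
```

```bash
python3 -m inch '[[-1,[0,0,0.008],[0,0,0]],[-1,[0,0,0.012],[0,0,0]],[-1,[0,0,0.016],[0,0,0]],[-1,[0,0,0.018],[0,0,0]],[-1,[0,0,0.02],[0,0,0]],[-1,[0,0,0.02],[0,0,0]]]'
```

```text
t: 3.65
tool_pos: [0.4886, 0.105, 0.1521]
orientation: [[0.053, -0.999, 0.001], [-0.999, -0.053, 0.0], [-0.0, -0.001, -1.0]]
force: [0.1, -0.3, -0.5]
width: -0.0
```

```bash
python3 -m inch '[[-1,[0,0,-0.1],[0,0,0]],[-1,[0,-0.15,-0.1],[0,0,0]],[-1,[0,-0.3,-0.1],[0,0,0]],[-1,[0,-0.411,-0.1],[0,0,0]],[-1,[0,-0.411,-0.1],[0,0,0]],[-1,[0,-0.411,-0.05],[0,0,0]],[-1,[0,-0.411,-0.036],[0,0,0]],[-1,[0,-0.411,-0.03],[0,0,0]],[-1,[0,-0.411,-0.025],[0,0,0]],[-1,[0,-0.411,-0.02],[0,0,0]],[-1,[0,-0.411,-0.016],[0,0,0]],[-1,[0,-0.411,-0.012],[0,0,0]],[-1,[0,-0.411,-0.008],[0,0,0]],[-1,[0,-0.411,-0.004],[0,0,0]],[-1,[0,-0.411,0],[0,0,0]],[-1,[0,-0.411,0],[0,0,0]]]'; python3 -c "
from h import *
go(.062,0,.152)
go(0,.087,.182)"
```

```text
t: 5.25
tool_pos: [0.6117, 0.1115, 0.1518]
orientation: [[0.053, -0.999, 0.001], [-0.999, -0.053, 0.0], [-0.0, -0.001, -1.0]]
force: [0.4, 0.3, 0.2]
width: 0.0
t 5.25 pos [0.6117 0.1115 0.1518] F [0.4 0.3 0.2] w 0.0 j [ 4. 21. 99.  0. 60. 91.]
shift [-0.0009  0.0003 -0.0007] turn [-0.0013  0.0003 -0.0026]
t 5.25 pos [0.6117 0.1115 0.1518] F [0.4 0.3 0.2] w 0.0 j [ 4. 21. 99.  0. 60. 91.]
shift [-0.2904  0.2076 -0.1008] turn [-0.0013  0.0003 -0.0026]
```

```bash
python3 -m inch '[[-1,[0,0,-0.1],[0,0,0]],[-1,[-0.14,0.1,-0.1],[0,0,0]],[-1,[-0.24,0.17,-0.1],[0,0,0]],[-1,[-0.29,0.207,-0.1],[0,0,0]],[-1,[-0.29,0.207,-0.1],[0,0,0]],[-1,[-0.29,0.207,-0.05],[0,0,0]],[-1,[-0.29,0.207,-0.036],[0,0,0]],[-1,[-0.29,0.207,-0.03],[0,0,0]],[-1,[-0.29,0.207,-0.025],[0,0,0]],[-1,[-0.29,0.207,-0.02],[0,0,0]],[-1,[-0.29,0.207,-0.016],[0,0,0]],[-1,[-0.29,0.207,-0.012],[0,0,0]],[-1,[-0.29,0.207,-0.008],[0,0,0]],[-1,[-0.29,0.207,-0.004],[0,0,0]],[-1,[-0.29,0.207,0],[0,0,0]],[-1,[-0.29,0.207,0],[0,0,0]]]'; python3 -c "
from h import *
go(0,.087,.152)
go(0,-.087,.152)"
```

```text
t: 6.85
tool_pos: [0.5449, 0.1951, 0.1512]
orientation: [[0.053, -0.999, 0.001], [-0.999, -0.053, 0.001], [-0.001, -0.001, -1.0]]
force: [0.6, 0.5, 0.2]
width: -0.0003
t 6.85 pos [0.5449 0.1951 0.1512] F [0.6 0.5 0.2] w -0.0 j [ 13.  17. 105.   0.  58. 100.]
shift [-0.0002  0.0002 -0.0028] turn [-0.0008  0.0005 -0.0026]
t 6.85 pos [0.5449 0.1951 0.1512] F [0.6 0.5 0.2] w -0.0 j [ 13.  17. 105.   0.  58. 100.]
shift [ 0.5798 -0.0014 -0.0031] turn [-0.0008  0.0005 -0.0026]
```

```bash
python3 -m inch '[[-1,[0,0,-0.1],[0,0,0]],[-1,[0.14,0,-0.12],[0,0,0]],[-1,[0.29,0,-0.12],[0,0,0]],[-1,[0.44,0,-0.12],[0,0,0]],[-1,[0.55,0,-0.1],[0,0,0]],[-1,[0.58,-0.001,-0.1],[0,0,0]],[-1,[0.58,-0.001,-0.1],[0,0,0]],[-1,[0.58,-0.001,-0.05],[0,0,0]],[-1,[0.58,-0.001,-0.038],[0,0,0]],[-1,[0.58,-0.001,-0.032],[0,0,0]],[-1,[0.58,-0.001,-0.027],[0,0,0]],[-1,[0.58,-0.001,-0.022],[0,0,0]],[-1,[0.58,-0.001,-0.018],[0,0,0]],[-1,[0.58,-0.001,-0.014],[0,0,0]],[-1,[0.58,-0.001,-0.01],[0,0,0]],[-1,[0.58,-0.001,-0.006],[0,0,0]],[-1,[0.58,-0.001,-0.002],[0,0,0]],[-1,[0.58,-0.001,-0.002],[0,0,0]]]'
python3 -m inch '[[-1,[0,0,-0.1],[0,0,0]],[-1,[-0.15,0.15,-0.23],[0,0,0]],[-1,[-0.29,0.25,-0.23],[0,0,0]],[-1,[-0.29,0.3,-0.23],[0,0,0]],[-1,[-0.29,0.3,-0.23],[0,0,0]],[-1,[-0.29,0.3,-0.23],[0,0,0]]]'
python3 -c "
from h import *
go(0,0,.3)
cv2.imwrite('pics/w2.png',ctrl.camera('wrist')[:,:,::-1])
cv2.imwrite('pics/s2.png',cv2.resize(ctrl.camera('scene')[220:380,150:370][:,:,::-1],None,fx=3.5,fy=3.5,interpolation=2))"
```

```text
t: 8.65
tool_pos: [0.5543, 0.0212, 0.1512]
orientation: [[0.053, -0.999, 0.0], [-0.999, -0.053, 0.0], [-0.0, -0.0, -1.0]]
force: [0.1, -0.6, -0.0]
width: 0.0001
t: 9.25
tool_pos: [0.4596, 0.1035, 0.2203]
orientation: [[0.054, -0.999, 0.002], [-0.999, -0.054, 0.0], [0.0, -0.002, -1.0]]
force: [-0.2, -0.4, -0.5]
width: 0.0
t 9.25 pos [0.4596 0.1035 0.2203] F [-0.2 -0.4 -0.5] w 0.0 j [  4.  -1. 117.  -0.  64.  91.]
shift [ 0.0004 -0.3012 -0.2653] turn [-0.0016 -0.0001 -0.0015]
```

View pics/w2.png

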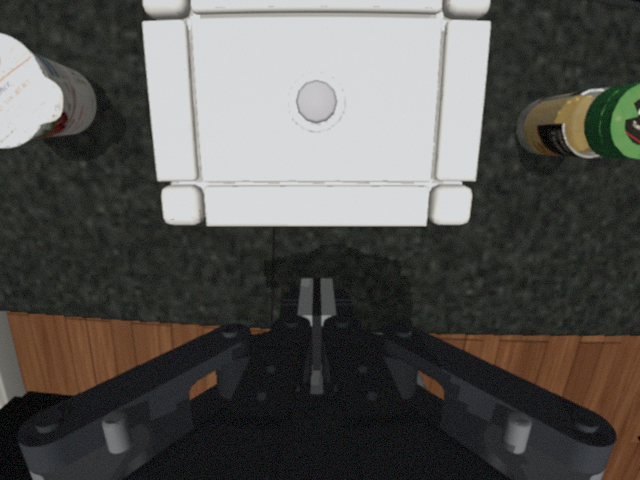

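View pics/s2.png

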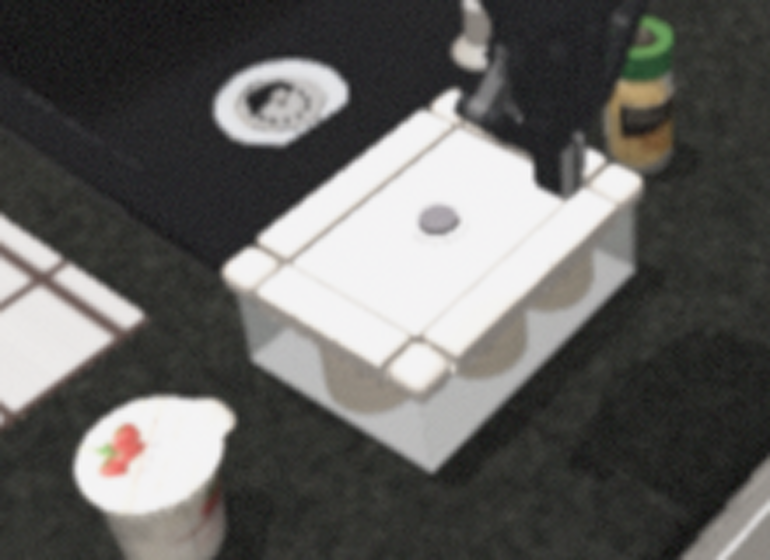

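In the wrist view, the left and right rims look symmetric. In the scene crop, the front, left and back rims are level with the blocks and the vent is up at (438,220). The gripper hides the right rim, so I'll retreat and check it.

```bash
python3 -m inch '[[-1,[0,0.1,-0.3],[0,0,0]],[-1,[0.3,0.2,-0.4],[0,0,0]],[-1,[0.6,0.2,-0.4],[0,0,0]],[-1,[0.9,0.2,-0.4],[0,0,0]],[-1,[0.9,0.2,-0.4],[0,0,0]],[-1,[0.9,0.2,-0.4],[0,0,0]],[-1,[0.9,0.2,-0.4],[0,0,0]],[-1,[0.9,0.2,-0.4],[0,0,0]],[-1,[0.9,0.2,-0.4],[0,0,0]]]'
python3 -c "
from h import *
a=cv2.resize(ctrl.camera('scene')[225:365,210:345][:,:,::-1],None,fx=3.8,fy=3.8,interpolation=2)
b=cv2.resize(ctrl.camera('top')[180:273,192:242+70][:,:,::-1],None,fx=2.2,fy=2.2,interpolation=2)
o=np.zeros((532,800,3),np.uint8);o[:a.shape[0],:a.shape[1]]=a;o[:b.shape[0],520:520+b.shape[1]]=b
cv2.imwrite('pics/s3.png',o)
t=ctrl.camera('top');cv2.imwrite('pics/t3.png',cv2.resize(t[180:273,192:312][:,:,::-1],None,fx=6,fy=6,interpolation=cv2.INTER_CUBIC))"
```

```text
t: 10.25
tool_pos: [0.4149, -0.1716, 0.3401]
orientation: [[0.049, -0.999, 0.001], [-0.999, -0.049, 0.001], [-0.001, -0.001, -1.0]]
force: [0.5, 0.2, 0.5]
width: 0.0002
```

View pics/s3.png

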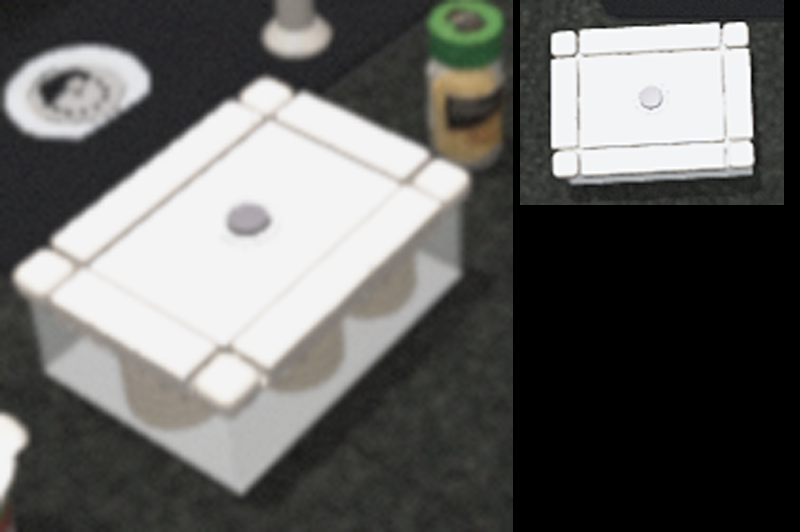

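View pics/t3.png

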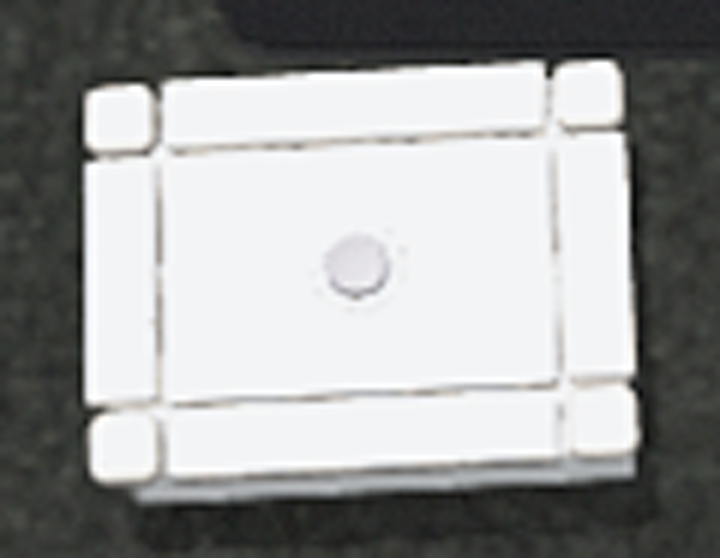

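All four sections are level with the corner blocks, the vent is up at (357,265), and the box hasn't moved: its blocks are at the same pixels as before. The arm is clear, so I'll hand in.

```bash
python3 -c "
from cell import ctrl
print(ctrl.state()['t'],ctrl.sign_off())"
```

```text
the job is handed in; nothing more can be done
10.4 None
```

All four rim sections are pressed shut. I pushed each one down about 7 mm at its middle with the closed fingertips, in the order front, back, left, right. I then backed the arm off and handed the job in at 10.4 s of the 48 s allowed.

- **Rims:** the force measured 6.5 N on touching the front rim, and about 0 N at the end of every press, as expected once a section snaps away. The final top and scene pictures show all four level with the corner blocks.
- **Vent and box:** the vent plug is still up. The corner blocks are at the same pixels in the top view as at the start, so the box did not move.
- **Bystanders:** the arm stayed clear of the tub, jar and fork on its planned path. The last wrist picture, taken before the final retreat, showed the tub and jar standing. I did not look at the fork again after the start.
- **Disagreement:** the top and wrist cameras differed by about 2 mm on the box position, so I used the average.

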